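# Tidy the worktop: spices, produce and brush each to their holder

### The job

Tidy up after cooking: stand the two spice jars from the front of the worktop upright in the holes of the wooden spice block, one in each; lay the lemon and the garlic in the wooden crate, one in each bay; and lay the scrubbing brush flat in the steel tray, bristles down. Leave the food tin standing where it is.

Things in the scene. Friction and masses are not known exactly. Their poses are not given: they have to be found in the camera images.
- jar_a_mid (a point): loose glass spice jar with a green lid, one of two alike in size, round, 46 mm across and 106 mm high, standing upright in the row along the front of the worktop (the others at the back are not meant). Point: its centre, half-way up (53 mm over its foot); z points up to the lid. It belongs in the stand, either hole. 
- jar_b_mid (a point): loose glass spice jar with a green lid, one of two alike in size, round, 46 mm across and 106 mm high, standing upright in the row along the front of the worktop (the others at the back are not meant). Point: its centre, half-way up (53 mm over its foot); z points up to the lid. It belongs in the stand, either hole. 
- lemon_mid (a point): loose yellow lemon, lying, 71 mm long (along its x), 53 mm wide (its y), 51 mm high. Point: its centre, 25 mm over its underside. It can roll a little. It belongs in the crate, either bay.
- garlic_mid (a point): loose pale garlic bulb, about 56 mm across and 56 mm high, standing on its root with the stem up. Point: its centre, 28 mm over its underside. It belongs in the crate, in the bay that the lemon does not take.
- brush_mid (a point): loose wooden scrubbing brush, bristles down, 150 mm long (along its y), 52 mm wide (its x), 46 mm high; rigid. Point: its centre, 23 mm over its underside; z points up to the wooden back. Lies on the strip of worktop in front of the sink. It belongs in the steel tray.
- stand: fixed pale wooden spice block, 170 mm (its x) by 90 mm (its y), 30 mm high, with two round holes for the spice jars, each 64 mm wide and 22 mm deep (floor 8 mm over the worktop), their centres at x = -42.5 mm and x = +42.5 mm, y = 0. Origin: centre of its underside on the worktop, z up.
- crate: fixed low brown wooden crate for produce with two open bays, 202 mm (its x) by 120 mm (its y) outside, 26 mm high, walls and floor 5 mm thick; a partition 6 mm thick across the middle (at x = 0) makes two bays, each 93 mm (x) by 110 mm (y) inside, centres at x = -49.5 mm and x = +49.5 mm, y = 0. Origin: centre of its underside on the worktop, z up.
- tray: fixed shallow steel drip tray for the brush, one open bay, 184 mm (its x) by 86 mm (its y) outside, 12 mm high, walls and floor 4 mm thick (inside 176 by 78 mm). Origin: centre of its underside on the worktop, z up.
- tin: bystander: closed loose food tin, 86 mm across, 40 mm high, standing among the work. Origin: centre of its underside. To be left where it is.
Mind the look-alikes: they are no part of the job. There is more than one size of the part that bears lemon_mid; the job needs the larger.

How it is judged (in metres and radians):
At the end, for the whole second after the job is handed in: Jars upright (0.15 rad) on the floors of the two holes; lemon and garlic down in different crate bays (centre within 36 mm in x, 45 mm in y of the bay's centre); brush flat in the tray, bristles down, along it (0.25 rad), centre within 20 mm; all released, at rest; tin not moved (((x of jar_a_mid in the frame of stand between 0.0275 and 0.0575 m and y of jar_a_mid in the frame of stand between -0.015 and 0.015 m and x of jar_b_mid in the frame of stand between -0.0575 and -0.0275 m and y of jar_b_mid in the frame of stand between -0.015 and 0.015 m) or (x of jar_a_mid in the frame of stand between -0.0575 and -0.0275 m and y of jar_a_mid in the frame of stand between -0.015 and 0.015 m and x of jar_b_mid in the frame of stand between 0.0275 and 0.0575 m and y of jar_b_mid in the frame of stand between -0.015 and 0.015 m)) and ((x of lemon_mid in the frame of crate between 0.0135 and 0.0855 m and y of lemon_mid in the frame of crate between -0.045 and 0.045 m and x of garlic_mid in the frame of crate between -0.0855 and -0.0135 m and y of garlic_mid in the frame of crate between -0.045 and 0.045 m) or (x of lemon_mid in the frame of crate between -0.0855 and -0.0135 m and y of lemon_mid in the frame of crate between -0.045 and 0.045 m and x of garlic_mid in the frame of crate between 0.0135 and 0.0855 m and y of garlic_mid in the frame of crate between -0.045 and 0.045 m)) and z of each of jar_a_mid, jar_b_mid in the frame of stand below 0.067 m and angle between each of jar_a_mid, jar_b_mid's own z axis and vertical below 0.15 rad and z of each of lemon_mid, garlic_mid in the frame of crate below 0.045 m and x of brush_mid in the frame of tray between -0.02 and 0.02 m and y of brush_mid in the frame of tray between -0.02 and 0.02 m and z of brush_mid in the frame of tray below 0.033 m and angle between brush_mid's own z axis and vertical below 0.12 rad and angle between the y axis of brush_mid and the x axis of tray, either way round below 0.25 rad and linear speed of each of jar_a, jar_b, lemon, garlic, brush below 0.03 m/s); the robot touches nothing.
It fails at once if the food tin is shifted by more than 30 mm or tipped (distance of tin from where it was at the start of the episode above 0.03 m or angle between tin's own z axis and vertical above 0.5 rad).
It also fails if it takes over 122 s, if anything falls off the work surface, if the arm or the gripper's body presses on something with over 40 N, if the wrist force passes 120 N, or if a joint passes its speed limit or range.

### The arm

A 6-joint arm with a two-finger parallel gripper is mounted at the origin on a cart in front of the work surface, level with it; the furniture and walls round the work are solid. World frame = base frame: x ahead of the robot, y to its left, z up, the work surface at z = 0. Lengths are in mm, angles in rad, forces in N, time in s.
With the tool pointing down it reaches from about 425 to 950 mm from the base axis. Payload 3.5 kg.
Tool frame: the origin (TCP) lies between the finger pads; the fingertips stand robot.tips_ahead ahead of it and the grasp point (between the pads) is the TCP (robot.tips_ahead is the distance from the TCP to the fingertips, in mm); z points along the fingers, y is the line along which they close (so a half turn about z gives the same grasp; the last joint's range is limited). The gripper opens to 85 mm and grips with 20 to 120 N. Pads are 22 mm wide; open, the fingers measure 114 mm over their backs; the gripper's body (76 mm by 85 mm) begins 54 mm behind the grasp point. The pads swing forward as they close: fully open they stand 13 mm farther back than shut.
Start: joints at [-1.342, 0.286, 1.577, -0, 1.279, -0.15], TCP at [249.641, -627.125, 250.325] pointing down, gripper open.
Joint ranges: [-2.77, 2.77], [-0.9, 2.22], [0.21, 2.48], [-1.53, 4.67], [0.24, 2.81], [-2.84, 2.84]. Speed limits (rad/s): [2.79, 2.79, 3.14, 3.14, 3.14, 3.14].

### API

Orientations are given as a rotation vector (axis times angle).
In Python, from bench import robot, viewer gives the robot as it stands.
- The arm moves only by the shell command python3 -m inch 'ROWS'. ROWS is a JSON object of lists of equal length, an entry for each row: "xyz": the shift along the tool's x, y, z in m, a list of three; "roll": the turn about the tool's z in rad; "fingers": the finger opening in m, from 0 to 0.0854. A call has 1 to 8 rows; each row shifts and turns the commanded pose from where the row before left it, along the tool's axes as they then stand; what a row does not reach is not made up. A row lasts 1/12 s, in which the tool goes at most 41.7 mm and 7.16 degrees, less where a joint would pass 70% of its speed; a pose out of reach is approached as far as the arm can. A call with a gripper value outside its range is refused whole. The fingers move at their own pace and stop on an object; the grip force is fixed at half the most. Time passes only in rows, so rows that do not move let the fingers close. It gives the time, the measured TCP pose, the force, the opening and the grip force at its end, in the units of the state.
- robot.read_state(): the state, without advancing time (a new reading comes with each control period).
- viewer.read_camera(name): name is "side" or "top" or "wrist"; returns a dict with "img" (384x512x3 uint8, blue, green, red), "range_z" (384x512 float32, mm along the optical axis (not along the pixel's ray), 0 where there is no reading), "camera_matrix" (3x3 intrinsics, pixels), "R" (3x3) and "t" (3): a world point X has camera coordinates R X + t. Camera axes: x right, y down, z forward; pixel columns grow to the right and rows downward; lengths in mm; the calibration is good to about 2 mm. A picture is of the moment at which its call begins.
- robot.sign_off(): hands the job in; it is judged then, once.
The state is a dict: "t": time; "q": joint angles; "qvel": joint speeds; "joint_efforts": joint torques, N m; "tcp_pos": TCP position; "eef_rot": TCP orientation; "ft_force": force on the tool from outside, world axes, zero at the start; "ft_torque": the same for the moment, N m; "opening": opening from 0.0 (shut) to 1.0 (fully open); "grip_force": force on a finger pad.
Only numpy, scipy, OpenCV 4.12 (cv2) and the standard library are available. Lean on these libraries where they do the work, as an engineer would, in place of code of your own. Each camera call takes 0.05 s, during which the arm holds its last target. There are 200 camera calls.

## Working session

There is one attempt and no reset: what is moved stays moved. The work goes in short steps, Python scripts to look and compute and a shell command to move; the robot and the scene stay as the last step left them, time stands still between calls to the robot, and variables do not carry over. Pictures are saved under pics/ and viewed, at most 14 in all, crops included, and the job is handed in when it is done.

```bash
ls; mkdir -p pics
python3 - <<'E'
from bench import robot, viewer
import cv2,numpy as np
print(robot.read_state(), robot.tips_ahead)
for n in("top","side"):
    c=viewer.read_camera(n); cv2.imwrite(f"pics/{n}0.png",c["img"]); np.savez(f"{n}0.npz",**c)
    print(n,c["camera_matrix"].tolist(),(-c["R"].T@c["t"]).tolist(),c["R"].round(3).tolist())
E
```

```text
pics
{'t': 0.0, 'q': array([-1.34202045e+00,  2.87202587e-01,  1.57819315e+00, -1.47917434e-05,
        1.27858905e+00, -1.49979975e-01]), 'qvel': array([-0.00029592, -0.00185043, -0.00056457, -0.0005743 , -0.0006949 ,
       -0.00037243]), 'joint_efforts': array([-6.21749932e-04, -4.05978549e+01, -2.92628020e+01, -1.44205283e-04,
        5.71792916e-03, -4.31963969e-06]), 'tcp_pos': array([ 249.48667877, -626.53707697,  248.91375843]), 'eef_rot': array([-3.08307752e+00, -5.90955196e-01,  1.70096760e-04]), 'ft_force': array([0.1158871 , 0.54865845, 0.5545343 ]), 'ft_torque': array([ 0.01308523,  0.03742323, -0.00800216]), 'grip_force': 0.0, 'opening': 1.0022184700515109} 19.0
top [[364.31251771627086, 0.0, 255.4489747113444], [0.0, 364.31251771627086, 196.3123936267136], [0.0, 0.0, 1.0]] [442.0650001784959, -27.594490109970845, 1043.796580795724] [[-0.02, -1.0, -0.013], [-0.989, 0.022, -0.148], [0.148, 0.01, -0.989]]
side [[381.3749088345171, 0.0, 260.89398408057184], [0.0, 381.3749088345171, 197.7555334794396], [0.0, 0.0, 1.0]] [595.462998306347, 1090.2211273842872, 750.4106614588566] [[-0.999, 0.03, -0.02], [0.032, 0.516, -0.856], [-0.016, -0.856, -0.517]]
```

View pics/top0.png

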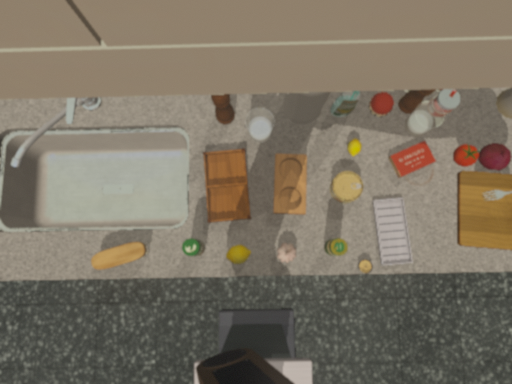

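View pics/side0.png

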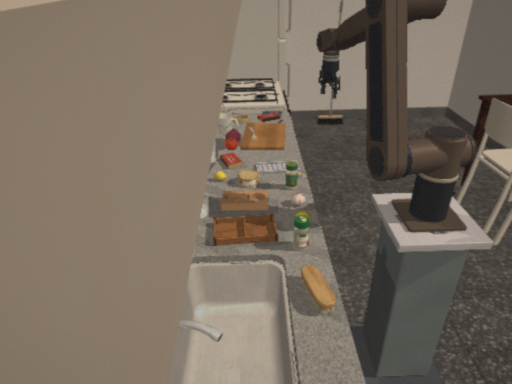

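Top view: jars at (192,247) and (337,247), lemon (238,254), garlic (286,255), brush (118,256), crate (227,186), stand (290,184), tin (347,186) and tray (392,230). Lemon candidates are the yellow one at (238,254) and a smaller one at (355,147). I take (238,254) because it is the larger. Next I confirm with an enlarged crop and measure.

```bash
cat > h.py <<'E'
import numpy as np,cv2
def cloud(c):
    z=c["range_z"];K=c["camera_matrix"];v,u=np.mgrid[:384,:512]
    P=np.stack([(u-K[0,2])/K[0,0]*z,(v-K[1,2])/K[1,1]*z,z],-1)
    W=(P-c["t"])@c["R"]; W[z<=0]=np.nan
    return W
def ray(c,u,v,h):
    d=c["R"].T@np.linalg.inv(c["camera_matrix"])@[u,v,1]; o=-c["R"].T@c["t"]
    return o+d*(h-o[2])/d[2]
E
python3 - <<'E'
from h import *
c=dict(np.load("top0.npz"));W=cloud(c)
R=dict(jarL=(170,230,215,265),jarR=(320,232,352,262),lemon=(222,240,254,268),garlic=(273,242,300,268),brush=(85,235,150,275),crate=(200,145,252,225),stand=(270,148,310,218),tray=(368,190,415,268),tin=(328,168,365,204),small=(345,135,364,158),smallg=(355,256,375,275),box=(386,140,438,180),sinkrim=(0,125,192,232))
w=W[235:270,200:230].reshape(-1,3);print("worktop z",np.nanmedian(w[:,2]))
for n,(a,b,d,e) in R.items():
    w=W[b:e,a:d].reshape(-1,3);w=w[np.isfinite(w[:,2])]
    m=w[w[:,2]>(5 if n=="tray" else 12)];
    if len(m)<5: print(n,len(m));continue
    r=cv2.minAreaRect(m[:,:2].astype(np.float32))
    print(n,len(m),"zmax",np.percentile(m[:,2],[50,98]).round(),"med",np.median(m[:,:2],0).round(),"rect",np.round(r[0]),np.round(r[1]),round(r[2],1))
cv2.imwrite("pics/crop.png",cv2.resize(c["img"][130:280,80:420],None,fx=2.35,fy=2.35,interpolation=cv2.INTER_CUBIC))
E
```

```text
worktop z 0.05873606510482171
jarL 343 zmax [105. 109.] med [455. 145.] rect [455. 151.] [46. 45.] 1.0
jarR 353 zmax [105. 109.] med [ 448. -220.] rect [ 449. -226.] [44. 45.] 25.2
lemon 351 zmax [43. 52.] med [434.  33.] rect [435.  35.] [53. 58.] 45.3
garlic 295 zmax [37. 51.] med [437. -97.] rect [436. -98.] [52. 51.] 79.8
brush 967 zmax [45. 49.] med [437. 359.] rect [437. 361.] [ 51. 151.] 15.5
crate 601 zmax [25. 29.] med [630.  70.] rect [630.  66.] [205. 122.] 3.6
stand 1204 zmax [30. 33.] med [ 629. -118.] rect [ 630. -116.] [ 90. 170.] 86.9
tray 1018 zmax [ 7. 15.] med [ 484. -399.] rect [ 486. -400.] [129. 205.] 83.1
tin 790 zmax [37. 41.] med [ 615. -273.] rect [ 616. -274.] [84. 85.] 43.5
small 195 zmax [32. 41.] med [ 729. -301.] rect [ 732. -304.] [43. 40.] 28.3
smallg 20 zmax [15. 19.] med [ 390. -318.] rect [ 393. -317.] [37. 35.] 88.8
box 933 zmax [21. 25.] med [ 694. -468.] rect [ 695. -470.] [ 68. 113.] 23.0
sinkrim 431 zmax [146. 155.] med [722. 566.] rect [729. 565.] [ 19. 142.] 63.0
```

View pics/crop.png

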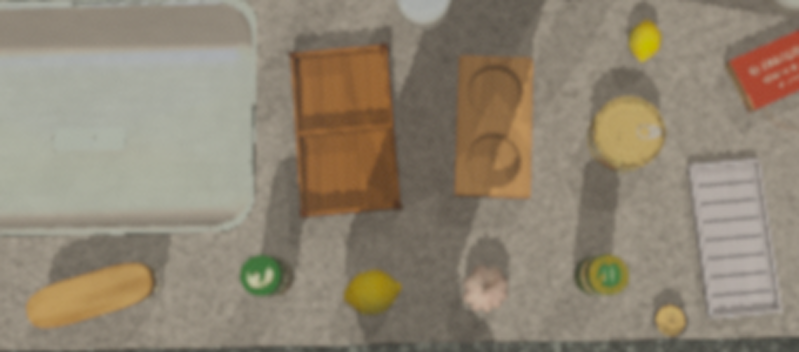

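The crop confirms these: the large lemon at crop (372,292), i.e. top image (238,254), is about 66 mm long against 43 mm for the other. Both front jars have green lids and measure about 46 mm across and 106 mm high. The brush, garlic and tray match their given sizes. I still need the angles of the lemon and tray, and the height of the overhanging cabinet.

Run:
```python
from h import *
c=dict(np.load("top0.npz"));W=cloud(c);hsv=cv2.cvtColor(c["img"],cv2.COLOR_BGR2HSV)
def comp(m,box,h,n):
    a,b,d,e=box;k=np.zeros_like(m);k[b:e,a:d]=m[b:e,a:d]
    cs,_=cv2.findContours(k,cv2.RETR_EXTERNAL,cv2.CHAIN_APPROX_NONE);q=max(cs,key=cv2.contourArea)[:,0]
    p=np.array([ray(c,u,v,h)[:2] for u,v in q],np.float32);r=cv2.minAreaRect(p);f=cv2.fitEllipse(p)
    print(n,len(q),np.round(r[0]),np.round(r[1]),round(r[2],1),"ell",np.round(f[0]),np.round(f[1]),round(f[2],1))
S=hsv[...,1];H=hsv[...,0]
comp(((S>140)&(H>15)&(H<35)).astype(np.uint8),(222,238,256,270),20,"lemon")
print("tray hsv",hsv[230,392],hsv[230,365],"garlic",hsv[255,286])
comp(((S<45)&(H>90)&(hsv[...,2]>110)|(S<30)&(hsv[...,2]>130)).astype(np.uint8),(366,185,420,272),10,"tray")
comp((((H>35)&(H<85)&(S>90))).astype(np.uint8),(175,230,210,265),106,"jarL lid")
comp((((H>20)&(H<85)&(S>90))).astype(np.uint8),(322,232,352,262),106,"jarR lid")
for v in(60,80,90,96):print("cab",v,W[v,[100,250,400]].round().tolist())
# stand holes: depth
w=W[148:218,270:310].reshape(-1,3);m=w[(w[:,2]<18)&(w[:,2]>3)];m=m[(abs(m[:,1]+116)<34)&(abs(m[:,0]-630)<75)]
for s in(1,-1):
    k=m[(m[:,0]-630)*s>0];print("hole",len(k),k.mean(0).round(),k.min(0).round(),k.max(0).round())
```

```text
lemon 54 [435.  35.] [52. 53.] 52.4 ell [435.  35.] [45. 61.] 10.0
tray hsv [ 13  19 159] [ 19  37 150] garlic [ 12  60 183]
tray 188 [ 490. -400.] [188.  90.] 4.2 ell [ 490. -400.] [ 98. 228.] 94.1
jarL lid 46 [456. 150.] [41. 38.] 88.9 ell [456. 150.] [39. 41.] 178.7
jarR lid 53 [ 450. -223.] [51. 40.] 88.9 ell [ 449. -224.] [40. 49.] 175.4
cab 60 [[621.0, 118.0, 729.0], [620.0, -22.0, 723.0], [620.0, -166.0, 715.0]]
cab 80 [[621.0, 135.0, 690.0], [620.0, -21.0, 682.0], [620.0, -181.0, 675.0]]
cab 90 [[620.0, 145.0, 667.0], [621.0, -20.0, 657.0], [913.0, -459.0, -1.0]]
cab 96 [[621.0, 152.0, 650.0], [906.0, -6.0, -2.0], [893.0, -457.0, -0.0]]
hole 361 [ 675. -119.    8.] [ 645. -150.    3.] [704. -89.  18.]
hole 377 [ 589. -115.    8.] [ 558. -145.    3.] [619. -84.  18.]
```

```bash
python3 -m inch '{"xyz":[[0,0,0.02],[0,0,0.02],[0,0,0.02],[0,0,0]],"roll":[0.12,0.12,0.12,0.019],"fingers":[0.0854,0.0854,0.0854,0.0854]}'
python3 -m inch '{"xyz":[[0.0143,-0.0287,0],[0.0143,-0.0287,0],[0.0143,-0.0287,0],[0.0143,-0.0287,0],[0.0143,-0.0287,0],[0.0143,-0.0287,0],[0.0143,-0.0287,0]],"roll":[0,0,0,0,0,0,0],"fingers":[0.0854,0.0854,0.0854,0.0854,0.0854,0.0854,0.0854]}'
```

```text
t: 0.43
tcp_pos: [248.9, -624.1, 184.1]
eef_rot: [-3.131, 0.005, 0.004]
ft_force: [-0.1, 1.0, -1.0]
opening: 1.003
grip_force: 0.0
t: 1.02
tcp_pos: [350.4, -425.1, 191.3]
eef_rot: [3.141, 0.003, 0.001]
ft_force: [1.3, -0.8, -0.0]
opening: 1.0
grip_force: 0.0
```

```bash
python3 -m inch '{"xyz":[[0.0143,-0.0287,0],[0.0143,-0.0287,0],[0.0143,-0.0287,0],[0.0143,-0.0287,0],[0.0143,-0.0287,0],[0.0143,-0.0287,0],[0.0133,-0.0287,0],[0,0,0]],"roll":[0,0,0,0,0,0,0,0],"fingers":[0.0854,0.0854,0.0854,0.0854,0.0854,0.0854,0.0854,0.0854]}'
python3 - <<'E'
from h import *
from bench import viewer,robot
c=viewer.read_camera("wrist");cv2.imwrite("pics/w1.png",c["img"])
W=cloud(c);w=W.reshape(-1,3);w=w[np.isfinite(w[:,2])];m=w[(w[:,2]>98)&(w[:,2]<115)&(np.hypot(w[:,0]-449,w[:,1]+225)<60)].astype(np.float32)
print(len(m),cv2.minEnclosingCircle(m[:,:2]) if len(m) else 0, robot.read_state()["tcp_pos"])
E
```

```text
t: 1.68
tcp_pos: [450.4, -221.3, 191.2]
eef_rot: [-3.14, -0.011, -0.002]
ft_force: [-0.7, 0.0, -0.3]
opening: 1.004
grip_force: 0.0Traceback (most recent call last):
  File "<stdin>", line 5, in <module>
cv2.error: OpenCV(4.12.0) /io/opencv/modules/imgproc/src/shapedescr.cpp:201: error: (-215:Assertion failed) count >= 0 && (depth == CV_32F || depth == CV_32S) in function 'minEnclosingCircle'
```

View pics/w1.png

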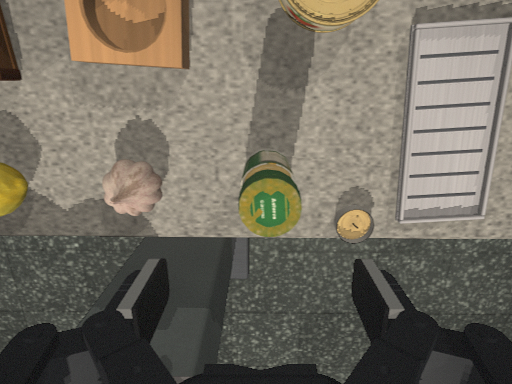

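The jar lid sits at (270,205), just right of the finger midline. The tray shows upright at the right and the garlic and lemon at the left. I descend with a 3 mm shift toward -y.

```bash
python3 -m inch '{"xyz":[[-0.001,0.003,0.02],[0,0,0.025],[0,0,0.025],[0,0,0.025],[0,0,0.018],[0,0,0]],"roll":[0,0,0,0,0,0],"fingers":[0.0854,0.0854,0.0854,0.0854,0.0854,0.0854]}'
python3 -m inch '{"xyz":[[0,0,0],[0,0,0],[0,0,0],[0,0,0],[0,0,0],[0,0,0],[0,0,0],[0,0,0]],"roll":[0,0,0,0,0,0,0,0],"fingers":[0.03,0.03,0.03,0.03,0.03,0.03,0.03,0.03]}'
```

```text
t: 2.23
tcp_pos: [445.2, -227.6, 73.7]
eef_rot: [-3.137, -0.0, 0.01]
ft_force: [-1.2, 0.6, -0.5]
opening: 0.998
grip_force: 0.0
t: 2.9
tcp_pos: [449.2, -229.1, 79.5]
eef_rot: [3.14, 0.0, 0.004]
ft_force: [-0.9, 1.5, 5.6]
opening: 0.512
grip_force: 60.4
```

```bash
python3 -m inch '{"xyz":[[0,0,-0.015],[0,0,-0.025],[0,0,-0.025],[0,0,-0.02],[0.02,-0.01,0],[0.03,-0.014,0],[0.03,-0.014,0],[0.03,-0.014,0]],"roll":[0,0,0,0,0,0,0,0],"fingers":[0.03,0.03,0.03,0.03,0.03,0.03,0.03,0.03]}'
python3 -m inch '{"xyz":[[0.03,-0.015,0],[0.03,-0.015,0],[0.03,-0.015,0],[0.025,-0.013,0],[0,0,0],[0,0,0]],"roll":[0,0,0,0,0,0],"fingers":[0.03,0.03,0.03,0.03,0.03,0.03]}'
python3 - <<'E'
from bench import robot
for i in range(1):print(robot.read_state()["tcp_pos"],robot.read_state()["opening"])
E
```

```text
t: 3.57
tcp_pos: [559.1, -175.9, 163.0]
eef_rot: [3.141, -0.001, 0.002]
ft_force: [-0.3, 0.1, -1.1]
opening: 0.514
grip_force: 60.9
t: 4.07
tcp_pos: [673.5, -117.5, 161.9]
eef_rot: [3.141, 0.003, -0.001]
ft_force: [-0.3, -0.4, -0.7]
opening: 0.513
grip_force: 60.9
[ 673.48491373 -117.5306385   161.94833464] 0.5131338109070157
```

```bash
python3 -m inch '{"xyz":[[0,0,0.015],[0,0.001,0.02],[0,0,0.012],[0,0,0.01],[0,0,0.01],[0,0,0.006],[0,0,0],[0,0,0]],"roll":[0,0,0,0,0,0,0,0],"fingers":[0.03,0.03,0.03,0.03,0.03,0.03,0.03,0.03]}'
python3 - <<'E'
from h import *
from bench import viewer
c=viewer.read_camera("wrist");cv2.imwrite("pics/w2.png",c["img"])
E
```

```text
t: 4.73
tcp_pos: [673.1, -119.7, 89.6]
eef_rot: [3.141, -0.001, 0.001]
ft_force: [0.7, 0.4, -0.7]
opening: 0.512
grip_force: 61.0
```

View pics/w2.png

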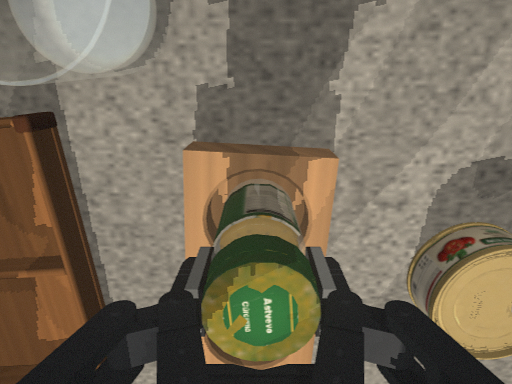

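The jar is inside the far hole, centred around (258,230), with no contact force. I release it and go on to the garlic.

```bash
python3 -m inch '{"xyz":[[0,0,0],[0,0,0],[0,0,0],[0,0,0],[0,0,-0.01],[0,0,-0.02],[0,0,-0.025],[0,0,-0.025]],"roll":[0,0,0,0,0,0,0,0],"fingers":[0.0854,0.0854,0.0854,0.0854,0.0854,0.0854,0.0854,0.0854]}'
python3 -m inch '{"xyz":[[-0.03,-0.003,0],[-0.03,-0.003,0],[-0.03,-0.003,0],[-0.03,-0.003,0],[-0.03,-0.003,0],[-0.03,-0.003,0],[-0.03,-0.003,0],[-0.026,-0.001,0]],"roll":[0,0,0,0,0,0,0,0],"fingers":[0.0854,0.0854,0.0854,0.0854,0.0854,0.0854,0.0854,0.0854]}'
python3 -m inch '{"xyz":[[0,0,0],[0,0,0]],"roll":[0,0],"fingers":[0.0854,0.0854]}'
python3 - <<'E'
from h import *
from bench import viewer
c=viewer.read_camera("wrist");W=cloud(c);hsv=cv2.cvtColor(c["img"],cv2.COLOR_BGR2HSV)
w=W.reshape(-1,3);m=w[(w[:,2]>8)&(w[:,2]<60)&(np.hypot(w[:,0]-437,w[:,1]+98)<50)]
r=cv2.minAreaRect(np.ascontiguousarray(m[:,:2],np.float32));print("garlic",len(m),r,m[:,2].max())
m=w[(w[:,2]>8)&(w[:,2]<60)&(np.hypot(w[:,0]-435,w[:,1]-35)<55)]
r=cv2.minAreaRect(np.ascontiguousarray(m[:,:2],np.float32));print("lemon",len(m),r,m[:,2].max())
T=viewer.read_camera("top");w=cloud(T).reshape(-1,3);m=w[(w[:,2]>90)&(np.hypot(w[:,0]-673,w[:,1]+119)<60)&(w[:,2]<130)]
print("jar",len(m),m.min(0),m.max(0))
E
```

```text
t: 5.45
tcp_pos: [672.6, -119.3, 170.3]
eef_rot: [-3.141, 0.0, 0.002]
ft_force: [0.7, -0.4, -0.3]
opening: 1.001
grip_force: 0.0
t: 6.12
tcp_pos: [435.3, -96.9, 169.9]
eef_rot: [3.141, 0.0, 0.001]
ft_force: [0.1, 0.6, 0.8]
opening: 1.0
grip_force: 0.0
t: 6.28
tcp_pos: [436.4, -97.3, 170.1]
eef_rot: [3.141, -0.001, 0.003]
ft_force: [0.3, 0.1, 0.3]
opening: 1.002
grip_force: 0.0
garlic 2879 ((441.1827087402344, -99.46192932128906), (53.226497650146484, 53.15023422241211), 83.68507385253906) 56.19504691533823
lemon 3738 ((440.45855712890625, 33.15313720703125), (55.006317138671875, 54.69932556152344), 49.86011505126953) 52.10137218468579
jar 255 [ 649.42276482 -139.35353736   91.5326972 ] [694.05903586 -94.68744911 118.51565764]
```

```bash
python3 -m inch '{"xyz":[[0.002,0.002,0.025],[0,0,0.03],[0,0,0.03],[0,0,0.025],[0,0,0.02],[0,0,0.01],[0,0,0],[0,0,0]],"roll":[0,0,0,0,0,0,0,0],"fingers":[0.0854,0.0854,0.0854,0.0854,0.0854,0.0854,0.0854,0.0854]}'
python3 -m inch '{"xyz":[[0,0,0],[0,0,0],[0,0,0],[0,0,0],[0,0,0],[0,0,0],[0,0,0],[0,0,0]],"roll":[0,0,0,0,0,0,0,0],"fingers":[0.04,0.04,0.04,0.04,0.04,0.04,0.04,0.04]}'
```

```text
t: 7.05
tcp_pos: [439.8, -99.6, 29.5]
eef_rot: [-3.142, -0.0, 0.0]
ft_force: [-0.5, -0.1, -0.3]
opening: 0.999
grip_force: 0.0
t: 7.72
tcp_pos: [440.4, -100.0, 31.6]
eef_rot: [3.14, -0.0, 0.004]
ft_force: [-1.3, 0.5, 7.2]
opening: 0.603
grip_force: 61.2
```

```bash
python3 -m inch '{"xyz":[[0,0,-0.015],[0,0,-0.025],[0,0,-0.025],[0,0,-0.025],[0.019,-0.014,0],[0.025,-0.018,0],[0.025,-0.018,0],[0.025,-0.018,0]],"roll":[0,0,0,0,0,0,0,0],"fingers":[0.04,0.04,0.04,0.04,0.04,0.04,0.04,0.04]}'
python3 -m inch '{"xyz":[[0.025,-0.018,0],[0.025,-0.018,0],[0.025,-0.018,0],[0.025,-0.018,0],[0.025,-0.018,0],[0.02,-0.011,0],[0,0,0],[0,0,0]],"roll":[0,0,0,0,0,0,0,0],"fingers":[0.04,0.04,0.04,0.04,0.04,0.04,0.04,0.04]}'
```

```text
t: 8.38
tcp_pos: [534.3, -30.7, 120.8]
eef_rot: [3.141, -0.001, 0.004]
ft_force: [-0.5, 0.4, -0.4]
opening: 0.6
grip_force: 63.1
t: 9.05
tcp_pos: [678.5, 70.1, 119.8]
eef_rot: [3.141, 0.002, 0.001]
ft_force: [0.0, -0.2, -0.7]
opening: 0.598
grip_force: 63.1
```

Now I lower, open partly, go up, move to the lemon and roll to yaw 100° (roll -1.745).

```bash
python3 -m inch '{"xyz":[[0,0,0.02],[0,0,0.02],[0,0,0.02],[0,0,0.012],[0,0,0.008],[0,0,0],[0,0,0],[0,0,0]],"roll":[0,0,0,0,0,0,0,0],"fingers":[0.04,0.04,0.04,0.04,0.04,0.04,0.04,0.066]}'
python3 -m inch '{"xyz":[[0,0,0],[0,0,0],[0,0,0],[0,0,-0.015],[0,0,-0.025],[0,0,-0.03],[0,0,-0.03],[0,0,-0.02]],"roll":[0,0,0,0,0,0,0,0],"fingers":[0.066,0.066,0.066,0.066,0.066,0.0854,0.0854,0.0854]}'
python3 -m inch '{"xyz":[[-0.03,0.004,0],[-0.03,0.004,0],[-0.03,0.004,0],[-0.03,0.004,0],[-0.03,0.004,0],[-0.03,0.004,0],[-0.03,0.005,0],[-0.03,0.005,0]],"roll":[0,0,0,0,0,0,0,0],"fingers":[0.0854,0.0854,0.0854,0.0854,0.0854,0.0854,0.0854,0.0854]}'
python3 -m inch '{"xyz":[[0,0,0],[0,0,0],[0,0,0],[0,0,0],[0,0,0],[0,0,0],[0,0,0]],"roll":[-0.12,-0.12,-0.12,-0.12,-0.12,-0.12,-0.12],"fingers":[0.0854,0.0854,0.0854,0.0854,0.0854,0.0854,0.0854]}'
python3 -m inch '{"xyz":[[0,0,0],[0,0,0],[0,0,0],[0,0,0],[0,0,0],[0,0,0],[0,0,0],[0,0,0]],"roll":[-0.12,-0.12,-0.12,-0.12,-0.12,-0.12,-0.12,-0.065],"fingers":[0.0854,0.0854,0.0854,0.0854,0.0854,0.0854,0.0854,0.0854]}'
python3 - <<'E'
from h import *
from bench import viewer,robot
c=viewer.read_camera("wrist");cv2.imwrite("pics/w3.png",c["img"])
s=robot.read_state();print(s["q"],s["tcp_pos"],s["eef_rot"])
E
```

```text
t: 9.72
tcp_pos: [678.8, 69.4, 40.8]
eef_rot: [3.141, -0.001, 0.003]
ft_force: [-0.3, -0.1, -0.2]
opening: 0.718
grip_force: 0.0
t: 10.38
tcp_pos: [679.4, 69.6, 164.5]
eef_rot: [3.141, -0.0, 0.009]
ft_force: [0.7, -0.8, 0.0]
opening: 1.003
grip_force: 0.0
t: 11.05
tcp_pos: [436.8, 35.6, 160.4]
eef_rot: [3.141, 0.0, 0.002]
ft_force: [-0.2, 0.3, 1.2]
opening: 1.001
grip_force: 0.0
t: 11.63
tcp_pos: [438.3, 35.6, 160.7]
eef_rot: [2.864, 1.289, 0.002]
ft_force: [0.1, -0.4, 0.1]
opening: 1.002
grip_force: 0.0
t: 12.3
tcp_pos: [438.3, 35.6, 160.6]
eef_rot: [2.013, 2.41, 0.001]
ft_force: [-0.3, -0.1, -0.6]
opening: 1.002
grip_force: 0.0
[-1.50412833e-01 -1.54455676e-01  2.21428941e+00 -2.19520712e-05
  1.07999690e+00 -3.30056167e-01] [438.25768854  35.62648876 160.59429258] [2.01223633e+00 2.41059750e+00 1.40855614e-03]
```

View pics/w3.png

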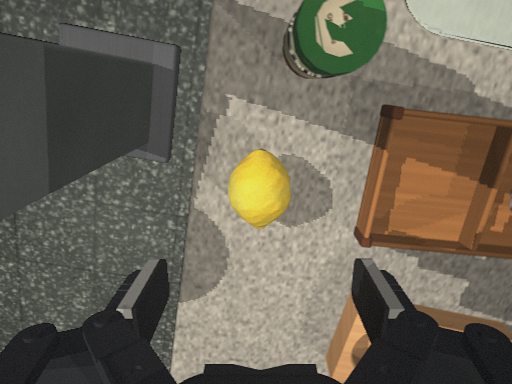

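The lemon at (260,188) is aligned with the tool x axis and centred between the fingers. I cast its centroid and check it against the TCP.

Run:
```python
from h import *
from bench import viewer,robot
c=viewer.read_camera("wrist");hsv=cv2.cvtColor(c["img"],cv2.COLOR_BGR2HSV)
m=((hsv[...,1]>140)&(hsv[...,0]>20)&(hsv[...,0]<36)).astype(np.uint8)
cs,_=cv2.findContours(m,0,2);q=max(cs,key=cv2.contourArea);p=np.array([ray(c,u,v,25)[:2] for u,v in q[:,0]],np.float32)
print(cv2.minAreaRect(p),p.min(0),p.max(0))
```

```text
((439.45782470703125, 34.340370178222656), (56.376705169677734, 57.08731460571289), 52.39505386352539) [412.97415    -0.9759891] [465.66113  68.44893]
```

```bash
python3 -m inch '{"xyz":[[-0.0015,0.001,0.025],[0,0,0.03],[0,0,0.03],[0,0,0.025],[0,0,0.015],[0,0,0.008],[0,0,0],[0,0,0]],"roll":[0,0,0,0,0,0,0,0],"fingers":[0.0854,0.0854,0.0854,0.0854,0.0854,0.0854,0.0854,0.0854]}'
python3 -m inch '{"xyz":[[0,0,0],[0,0,0],[0,0,0],[0,0,0],[0,0,0],[0,0,0],[0,0,0],[0,0,0]],"roll":[0,0,0,0,0,0,0,0],"fingers":[0.035,0.035,0.035,0.035,0.035,0.035,0.035,0.035]}'
python3 -m inch '{"xyz":[[0,0,-0.015],[0,0,-0.025],[0,0,-0.025],[0,0,-0.025],[0,0,0],[0,0,0]],"roll":[0,0,0,0,0,0],"fingers":[0.035,0.035,0.035,0.035,0.035,0.035]}'
```

```text
t: 13.07
tcp_pos: [439.8, 34.3, 27.0]
eef_rot: [2.02, 2.405, 0.001]
ft_force: [0.5, 0.8, 0.1]
opening: 1.001
grip_force: 0.0
t: 13.73
tcp_pos: [440.0, 34.2, 28.2]
eef_rot: [2.019, 2.406, -0.0]
ft_force: [-3.1, -0.0, 10.2]
opening: 0.577
grip_force: 60.3
t: 14.23
tcp_pos: [440.5, 34.2, 118.2]
eef_rot: [2.017, 2.403, 0.004]
ft_force: [0.4, -0.2, -0.9]
opening: 0.572
grip_force: 62.2
```

```bash
python3 -m inch '{"xyz":[[0,0,0],[0,0,0],[0,0,0],[0,0,0],[0,0,0],[0,0,0],[0,0,0]],"roll":[0.12,0.12,0.12,0.12,0.12,0.12,0.12],"fingers":[0.035,0.035,0.035,0.035,0.035,0.035,0.035]}'
python3 -m inch '{"xyz":[[0,0,0],[0,0,0],[0,0,0],[0,0,0],[0,0,0],[0,0,0],[0,0,0],[0,0,0]],"roll":[0.12,0.12,0.12,0.12,0.12,0.12,0.12,0],"fingers":[0.035,0.035,0.035,0.035,0.035,0.035,0.035,0.035]}'
python3 -m inch '{"xyz":[[0.021,-0.003,0],[0.025,-0.0035,0],[0.025,-0.0035,0],[0.025,-0.0035,0],[0.025,-0.0035,0],[0.021,-0.003,0],[0,0,0],[0,0,0]],"roll":[0,0,0,0,0,0,0,0],"fingers":[0.035,0.035,0.035,0.035,0.035,0.035,0.035,0.035]}'
```

```text
t: 14.82
tcp_pos: [437.8, 34.5, 114.4]
eef_rot: [-2.828, -1.364, 0.005]
ft_force: [0.1, -0.7, -1.8]
opening: 0.575
grip_force: 62.2
t: 15.48
tcp_pos: [437.8, 34.5, 114.5]
eef_rot: [-3.139, -0.098, 0.006]
ft_force: [0.3, 0.7, -0.7]
opening: 0.576
grip_force: 62.2
t: 16.15
tcp_pos: [579.3, 63.6, 114.8]
eef_rot: [-3.14, -0.106, 0.004]
ft_force: [-0.3, 0.1, -1.1]
opening: 0.572
grip_force: 62.2
```

```bash
python3 -m inch '{"xyz":[[0.001,0,0.02],[0,0,0.02],[0,0,0.02],[0,0,0.012],[0,0,0.007],[0,0,0],[0,0,0],[0,0,0]],"roll":[0,0,0,0,0,0,0,0],"fingers":[0.035,0.035,0.035,0.035,0.035,0.035,0.035,0.062]}'
python3 -m inch '{"xyz":[[0,0,0],[0,0,0],[0,0,0],[0,0,-0.015],[0,0,-0.025],[0,0,-0.035],[0,0,-0.035],[0,0,-0.025]],"roll":[0,0,0,0,0,0,0.035,0.03],"fingers":[0.064,0.064,0.064,0.064,0.064,0.0854,0.0854,0.0854]}'
python3 -m inch '{"xyz":[[-0.02,-0.015,0],[-0.025,-0.0175,0],[-0.025,-0.0175,0],[-0.025,-0.0175,0],[-0.025,-0.0175,0],[-0.004,-0.0015,0],[0,0,0],[0,0,0]],"roll":[0,0,0,0,0,0,0,0],"fingers":[0.0854,0.0854,0.0854,0.0854,0.0854,0.0854,0.0854,0.0854]}'
python3 - <<'E'
from h import *
from bench import viewer,robot
c=viewer.read_camera("wrist");cv2.imwrite("pics/w4.png",c["img"])
print(robot.read_state()["tcp_pos"])
w=cloud(c).reshape(-1,3);m=w[(w[:,2]>99)&(w[:,2]<115)&(np.hypot(w[:,0]-455,w[:,1]-150)<60)];print(len(m),m.min(0),m.max(0))
E
```

```text
t: 16.82
tcp_pos: [581.5, 63.5, 38.7]
eef_rot: [3.14, 0.102, 0.004]
ft_force: [0.1, 0.3, 0.6]
opening: 0.701
grip_force: 0.0
t: 17.48
tcp_pos: [581.7, 63.5, 176.2]
eef_rot: [3.141, -0.003, 0.007]
ft_force: [1.4, -0.1, 0.3]
opening: 1.001
grip_force: 0.0
t: 18.15
tcp_pos: [457.3, 150.1, 173.1]
eef_rot: [3.141, 0.001, 0.003]
ft_force: [-0.0, -0.7, -0.5]
opening: 1.003
grip_force: 0.0
[457.68857779 149.75489132 173.03090559]
3640 [437.41887794 129.43422569  99.04314079] [482.62669614 174.0435246  107.04619409]
```

View pics/w4.png

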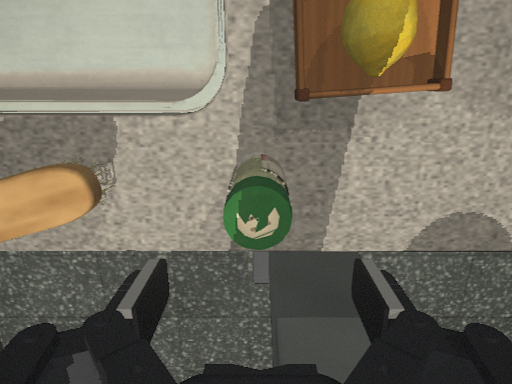

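The lemon lies in the near bay at about (380,35). The jar lid at (257,213) is centred between the fingers, so I descend and grasp.

```bash
python3 -m inch '{"xyz":[[0.0,-0.001,0.02],[0,0,0.025],[0,0,0.025],[0,0,0.015],[0,0,0.009],[0,0,0]],"roll":[0,0,0,0,0,0],"fingers":[0.0854,0.0854,0.0854,0.0854,0.0854,0.0854]}'
python3 -m inch '{"xyz":[[0,0,0],[0,0,0],[0,0,0],[0,0,0],[0,0,0],[0,0,0],[0,0,0],[0,0,0]],"roll":[0,0,0,0,0,0,0,0],"fingers":[0.03,0.03,0.03,0.03,0.03,0.03,0.03,0.03]}'
python3 -m inch '{"xyz":[[0,0,-0.015],[0,0,-0.025],[0,0,-0.025],[0,0,-0.025],[0.012,0.02,0],[0.015,0.03,0],[0.015,0.03,0],[0.015,0.03,0]],"roll":[0,0,0,0,0,0,0,0],"fingers":[0.03,0.03,0.03,0.03,0.03,0.03,0.03,0.03]}'
python3 -m inch '{"xyz":[[0.015,0.03,0],[0.015,0.03,0],[0.015,0.03,0],[0.015,0.03,0],[0.014,0.034,0],[0,0,0],[0,0,0]],"roll":[0,0,0,0,0,0,0],"fingers":[0.03,0.03,0.03,0.03,0.03,0.03,0.03]}'
```

```text
t: 18.7
tcp_pos: [456.1, 150.2, 76.2]
eef_rot: [3.141, -0.002, -0.007]
ft_force: [0.2, -0.1, -0.9]
opening: 1.001
grip_force: 0.0
t: 19.37
tcp_pos: [458.1, 151.4, 80.0]
eef_rot: [-3.141, 0.0, -0.006]
ft_force: [0.5, -0.1, 5.5]
opening: 0.516
grip_force: 61.4
t: 20.03
tcp_pos: [513.4, 40.2, 168.1]
eef_rot: [3.142, 0.002, -0.001]
ft_force: [0.5, -0.1, -1.2]
opening: 0.518
grip_force: 61.4
t: 20.62
tcp_pos: [587.4, -114.5, 167.4]
eef_rot: [-3.141, 0.005, 0.003]
ft_force: [0.2, 0.4, -2.7]
opening: 0.514
grip_force: 61.6
```

```bash
python3 -m inch '{"xyz":[[0.001,0,0.02],[0,0,0.02],[0,0,0.012],[0,0,0.01],[0,0,0.01],[0,0,0.006],[0,0,0],[0,0,0]],"roll":[0,0,0,0,0,0,0,0],"fingers":[0.03,0.03,0.03,0.03,0.03,0.03,0.03,0.03]}'
python3 - <<'E'
from h import *
from bench import viewer
c=viewer.read_camera("wrist");cv2.imwrite("pics/w5.png",c["img"])
E
```

```text
t: 21.28
tcp_pos: [588.8, -112.8, 90.5]
eef_rot: [3.142, 0.0, 0.0]
ft_force: [0.3, 0.9, -1.4]
opening: 0.517
grip_force: 61.6
```

View pics/w5.png

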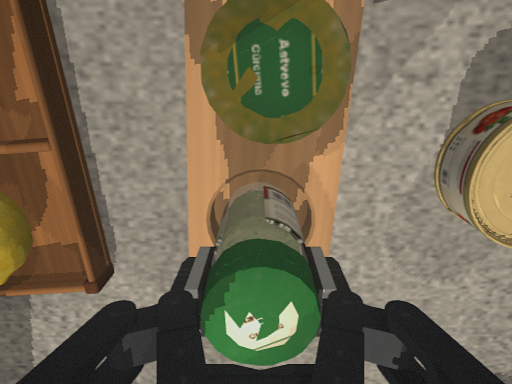

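The second jar is centred in the near hole, around (265,215). I release it and go to the brush.

```bash
python3 -m inch '{"xyz":[[0,0,0],[0,0,0],[0,0,0],[0,0,0],[0,0,-0.01],[0,0,-0.02],[0,0,-0.025],[0,0,-0.03]],"roll":[0,0,0,0,0,0,0,0],"fingers":[0.0854,0.0854,0.0854,0.0854,0.0854,0.0854,0.0854,0.0854]}'
python3 -m inch '{"xyz":[[-0.01,-0.03,0],[-0.01,-0.03,0],[-0.01,-0.03,0],[-0.01,-0.03,0],[-0.01,-0.03,0],[-0.01,-0.03,0],[-0.01,-0.03,0],[-0.01,-0.03,0]],"roll":[0,0,0,0,0,0,0,0],"fingers":[0.0854,0.0854,0.0854,0.0854,0.0854,0.0854,0.0854,0.0854]}'
python3 -m inch '{"xyz":[[-0.009,-0.03,0],[-0.009,-0.03,0],[-0.009,-0.03,0],[-0.009,-0.03,0],[-0.009,-0.03,0],[-0.009,-0.03,0],[-0.009,-0.03,0],[-0.009,-0.024,0]],"roll":[0,0,0,0,0,0,0,0],"fingers":[0.0854,0.0854,0.0854,0.0854,0.0854,0.0854,0.0854,0.0854]}'
python3 -m inch '{"xyz":[[0,0,0],[0,0,0],[0,0,0],[0,0,0],[0,0,0],[0,0,0],[0,0,0],[0,0,0]],"roll":[-0.12,-0.12,-0.12,-0.12,-0.12,-0.12,-0.12,-0.12],"fingers":[0.0854,0.0854,0.0854,0.0854,0.0854,0.0854,0.0854,0.0854]}'
python3 -m inch '{"xyz":[[0,0,0],[0,0,0],[0,0,0],[0,0,0],[0,0,0],[0,0,0],[0,0,0],[0,0,0]],"roll":[-0.12,-0.12,-0.12,-0.12,-0.12,-0.12,-0.12,-0.04],"fingers":[0.0854,0.0854,0.0854,0.0854,0.0854,0.0854,0.0854,0.0854]}'
python3 - <<'E'
from h import *
from bench import viewer,robot
c=viewer.read_camera("wrist");cv2.imwrite("pics/w6.png",c["img"])
s=robot.read_state();print(s["tcp_pos"],s["eef_rot"],s["q"])
w=cloud(c).reshape(-1,3);m=w[(w[:,2]>30)&(w[:,2]<60)&(np.hypot(w[:,0]-437,w[:,1]-361)<100)];print(len(m),cv2.minAreaRect(np.ascontiguousarray(m[:,:2],np.float32)),m[:,2].max())
E
```

```text
t: 22.0
tcp_pos: [587.6, -112.6, 175.4]
eef_rot: [-3.14, 0.0, 0.005]
ft_force: [-0.0, -0.6, 0.6]
opening: 0.995
grip_force: 0.0
t: 22.67
tcp_pos: [508.2, 128.4, 176.5]
eef_rot: [-3.141, 0.001, -0.002]
ft_force: [0.4, 0.5, 0.2]
opening: 1.0
grip_force: 0.0
t: 23.33
tcp_pos: [436.2, 363.2, 176.6]
eef_rot: [-3.14, -0.001, -0.002]
ft_force: [-0.0, 0.8, 0.1]
opening: 0.998
grip_force: 0.0
t: 24.0
tcp_pos: [436.9, 361.2, 176.4]
eef_rot: [-2.782, -1.459, -0.002]
ft_force: [-0.2, 0.6, 0.3]
opening: 1.0
grip_force: 0.0
t: 24.67
tcp_pos: [436.9, 361.2, 176.4]
eef_rot: [1.897, 2.503, 0.002]
ft_force: [-0.5, 0.1, 0.3]
opening: 0.996
grip_force: 0.0
[436.87216914 361.17375543 176.34626429] [1.89870250e+00 2.50234541e+00 1.56732550e-03] [ 5.11871759e-01  1.22380155e-01  1.90984902e+00 -1.21411779e-05
  1.10827072e+00  2.39260412e-01]
9473 ((441.37261962890625, 361.4404602050781), (51.24202346801758, 149.2519989013672), 16.084192276000977) 47.625006707569106
```

View pics/w6.png

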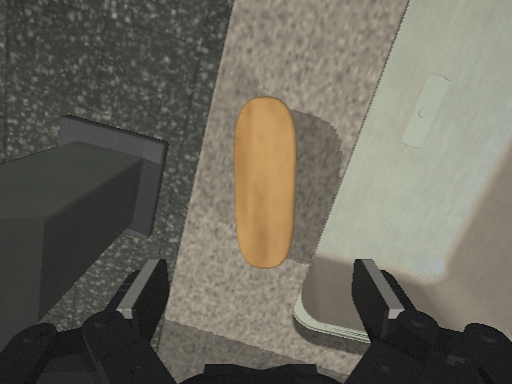

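The brush at (267,182) is aligned with the tool, and the sink edge is clear of the right finger. I descend with the opening reduced slightly.

```bash
python3 -m inch '{"xyz":[[-0.001,0.003,0.025],[0,0,0.03],[0,0,0.03],[0,0,0.025],[0,0,0.02],[0,0,0.012],[0,0,0],[0,0,0]],"roll":[0,0,0,0,0,0,0,0],"fingers":[0.076,0.076,0.076,0.076,0.076,0.076,0.076,0.076]}'
python3 -m inch '{"xyz":[[0,0,0],[0,0,0],[0,0,0],[0,0,0],[0,0,0],[0,0,0],[0,0,0],[0,0,0]],"roll":[0,0,0,0,0,0,0,0],"fingers":[0.035,0.035,0.035,0.035,0.035,0.035,0.035,0.035]}'
python3 -m inch '{"xyz":[[0,0,-0.015],[0,0,-0.025],[0,0,-0.03],[0,0,-0.03],[0,0,-0.03],[0,0,0],[0,0,0]],"roll":[0,0,0,0,0,0,0],"fingers":[0.035,0.035,0.035,0.035,0.035,0.035,0.035]}'
```

```text
t: 25.38
tcp_pos: [440.0, 361.0, 33.7]
eef_rot: [-1.904, -2.499, 0.0]
ft_force: [0.8, -0.2, -0.5]
opening: 0.888
grip_force: 0.0
t: 26.05
tcp_pos: [441.7, 362.0, 36.0]
eef_rot: [1.902, 2.498, 0.007]
ft_force: [0.2, 0.2, 6.6]
opening: 0.57
grip_force: 63.5
t: 26.63
tcp_pos: [441.0, 361.6, 166.1]
eef_rot: [1.902, 2.497, 0.008]
ft_force: [-0.7, -0.0, -1.3]
opening: 0.57
grip_force: 62.5
```

```bash
python3 -m inch '{"xyz":[[0,0,0],[0,0,0],[0,0,0],[0,0,0],[0,0,0],[0,0,0],[0,0,0],[0,0,0]],"roll":[0.12,0.12,0.12,0.12,0.12,0.12,0.12,0.12],"fingers":[0.035,0.035,0.035,0.035,0.035,0.035,0.035,0.035]}'
python3 -m inch '{"xyz":[[0,0,0],[0,0,0],[0,0,0],[0,0,0],[0,0,0],[0,0,0],[0,0,0],[0,0,0]],"roll":[0.12,0.12,0.12,0.12,0.12,0.12,0.09,0],"fingers":[0.035,0.035,0.035,0.035,0.035,0.035,0.035,0.035]}'
python3 -m inch '{"xyz":[[0,0.022,0],[0,0.03,0],[0,0.03,0],[0,0.03,0],[0,0.03,0],[0,0.03,0],[0,0.03,0],[0,0.03,0]],"roll":[0,0,0,0,0,0,0,0],"fingers":[0.035,0.035,0.035,0.035,0.035,0.035,0.035,0.035]}'
python3 -m inch '{"xyz":[[0,0.03,0],[0,0.03,0],[0,0.03,0],[0,0.03,0],[0,0.03,0],[0,0.03,0],[0,0.03,0],[0,0.03,0]],"roll":[0,0,0,0,0,0,0,0],"fingers":[0.035,0.035,0.035,0.035,0.035,0.035,0.035,0.035]}'
python3 -m inch '{"xyz":[[0,0.03,0],[0,0.03,0],[0,0.03,0],[0,0.03,0],[0,0.03,0],[0,0.025,0],[0,0,0],[0,0,0]],"roll":[0,0,0,0,0,0,0,0],"fingers":[0.035,0.035,0.035,0.035,0.035,0.035,0.035,0.035]}'
```

```text
t: 27.3
tcp_pos: [438.5, 360.1, 160.8]
eef_rot: [2.846, 1.329, -0.007]
ft_force: [0.3, -0.3, -1.4]
opening: 0.569
grip_force: 62.6
t: 27.97
tcp_pos: [438.6, 360.2, 161.0]
eef_rot: [3.138, 0.107, -0.006]
ft_force: [0.1, -1.0, -0.7]
opening: 0.57
grip_force: 62.5
t: 28.63
tcp_pos: [454.9, 128.1, 161.9]
eef_rot: [3.139, 0.114, -0.004]
ft_force: [0.3, 0.6, -0.3]
opening: 0.574
grip_force: 62.4
t: 29.3
tcp_pos: [471.7, -111.0, 161.9]
eef_rot: [-3.138, -0.113, 0.003]
ft_force: [0.5, -0.5, -0.4]
opening: 0.568
grip_force: 62.4
t: 29.97
tcp_pos: [484.2, -285.0, 161.9]
eef_rot: [-3.138, -0.109, 0.003]
ft_force: [-0.2, -0.1, -1.1]
opening: 0.571
grip_force: 62.5
```

Run:
```python
from h import *
from bench import viewer,robot
c=viewer.read_camera("wrist");cv2.imwrite("pics/w7.png",c["img"])
W=cloud(c);w=W.reshape(-1,3);m=w[(w[:,2]>8)&(w[:,2]<16)&(abs(w[:,0]-488)<115)&(abs(w[:,1]+400)<62)];print(len(m),cv2.minAreaRect(np.ascontiguousarray(m[:,:2],np.float32)),robot.read_state()["tcp_pos"])
```

```text
3091 ((495.6951904296875, -400.13372802734375), (183.36756896972656, 86.89421081542969), 4.030606269836426) [ 484.13947549 -283.99176223  161.8482572 ]
```

View pics/w7.png

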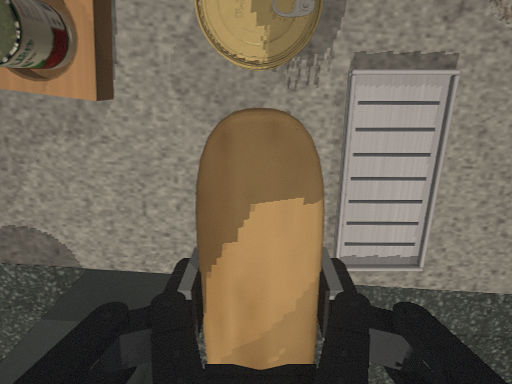

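The tray shows fully, with corners from (350,70) to (422,270). It measures 183x87, centre about (493,-400), at 4°, which matches the tool yaw.

```bash
python3 -m inch '{"xyz":[[0,0.026,0],[0,0.03,0],[0,0.03,0],[0.001,0.03,0],[0,0,0.02],[0,0,0.025],[0,0,0],[0,0,0]],"roll":[0,0,0,0,0,0,0,0],"fingers":[0.035,0.035,0.035,0.035,0.035,0.035,0.035,0.035]}'
```

```text
t: 30.68
tcp_pos: [493.0, -397.5, 115.8]
eef_rot: [-3.135, -0.113, 0.006]
ft_force: [0.2, 0.6, -0.5]
opening: 0.573
grip_force: 62.5
```

```bash
python3 -m inch '{"xyz":[[0,0.002,0.02],[0,0,0.02],[0,0,0.015],[0,0,0.01],[0,0,0.006],[0,0,0.003],[0,0,0],[0,0,0]],"roll":[0,0,0,0,0,0,0,0],"fingers":[0.035,0.035,0.035,0.035,0.035,0.035,0.035,0.035]}'
python3 - <<'E'
from h import *
from bench import viewer
c=viewer.read_camera("wrist");cv2.imwrite("pics/w8.png",c["img"])
E
```

```text
t: 31.35
tcp_pos: [494.7, -402.6, 45.2]
eef_rot: [3.139, 0.11, 0.001]
ft_force: [-0.7, -0.0, -0.1]
opening: 0.572
grip_force: 62.5
```

View pics/w8.png

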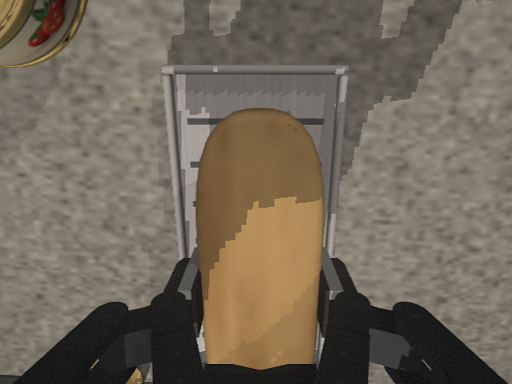

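The brush lies within the tray's walls with a slightly smaller gap on the right. I nudge it 2 mm, lower, release, rise and check.

```bash
python3 -m inch '{"xyz":[[0,-0.002,0.002],[0,0,0.001],[0,0,0],[0,0,0],[0,0,0],[0,0,0],[0,0,0],[0,0,0]],"roll":[0,0,0,0,0,0,0,0],"fingers":[0.035,0.035,0.035,0.07,0.08,0.08,0.08,0.08]}'
python3 -m inch '{"xyz":[[0,0,-0.015],[0,0,-0.025],[0,0,-0.03],[0,0,-0.03],[-0.02,0.03,-0.03],[-0.02,0.03,-0.02],[-0.02,0.03,0],[0,0,0]],"roll":[0,0,0,0,0,0,0,0],"fingers":[0.08,0.08,0.08,0.08,0.08,0.08,0.08,0.08]}'
python3 -m inch '{"xyz":[[-0.02,0.03,0],[-0.02,0.03,0],[-0.02,0.03,0],[0,0.03,0],[0,0.03,0],[0,0,0],[0,0,0],[0,0,0]],"roll":[0,0,0,0,0,0,0,0],"fingers":[0.08,0.08,0.08,0.08,0.08,0.08,0.08,0.08]}'
python3 - <<'E'
from h import *
from bench import viewer
c=viewer.read_camera("top");W=cloud(c);w=W.reshape(-1,3);w=w[np.isfinite(w[:,2])]
def f(n,x,y,r,z0,z1):
    m=w[(w[:,2]>z0)&(w[:,2]<z1)&(np.hypot(w[:,0]-x,w[:,1]-y)<r)]
    print(n,len(m),[np.round(v,1) for v in cv2.minAreaRect(np.ascontiguousarray(m[:,:2],np.float32))],m[:,2].max().round())
f("brush",490,-400,110,30,70);f("tin",615,-273,60,12,60);f("garlic",679,69,45,32,90);f("lemon",581,63,45,32,90)
f("jar1",674,-119,38,100,140);f("jar2",589,-114,38,100,140)
cv2.imwrite("pics/end.png",cv2.resize(c["img"][130:280,80:420],None,fx=2.35,fy=2.35,interpolation=cv2.INTER_CUBIC))
E
```

```text
t: 32.07
tcp_pos: [494.1, -400.3, 41.5]
eef_rot: [3.139, 0.11, 0.0]
ft_force: [0.2, -0.3, -1.2]
opening: 0.938
grip_force: 0.0
t: 32.73
tcp_pos: [440.2, -496.8, 192.7]
eef_rot: [3.131, 0.102, 0.004]
ft_force: [-0.1, 1.3, 0.5]
opening: 0.935
grip_force: 0.0
t: 33.4
tcp_pos: [393.3, -643.5, 188.0]
eef_rot: [-3.138, -0.11, 0.0]
ft_force: [1.1, 1.3, 0.7]
opening: 0.941
grip_force: 0.0
brush 1028 [array([ 489.7, -399.6]), array([149.4,  52.4]), np.float64(5.5)] 57.0
tin 795 [array([ 615.5, -274.1]), array([84. , 85.9]), np.float64(43.5)] 43.0
garlic 250 [array([674.7,  67.9]), array([51.2, 49.3]), np.float64(90.0)] 63.0
lemon 336 [array([578.4,  62.6]), array([56.3, 55.3]), np.float64(42.8)] 59.0
jar1 242 [array([ 672.3, -117.2]), array([43.3, 44.2]), np.float64(62.4)] 117.0
jar2 246 [array([ 585.3, -111.3]), array([43.9, 42.2]), np.float64(89.4)] 118.0
```

View pics/end.png

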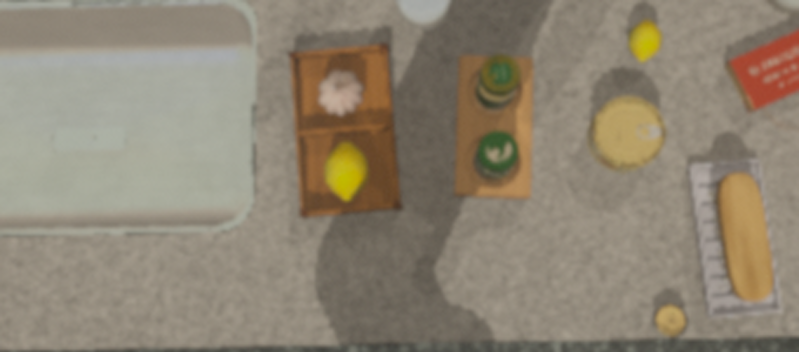

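The top view shows everything in place. The jars are in both holes, the garlic and lemon in separate bays, the brush centred in the tray (490,-400), and the tin has not moved.

```bash
python3 -c "
from bench import robot
print(robot.sign_off())"
```

```text
the job is handed in; nothing more can be done
None
```

I handed the job in at about 33 s of the 122 s allowed. In the last top view both jars stood in the block's holes, the garlic and lemon lay in separate crate bays, the brush lay centred in the tray, and the tin had not moved; sign-off returned no verdict.

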